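# Seat the mitad's timer box and hold its dial at the third click

### The arm

A 6-joint arm with a two-finger parallel gripper is mounted at the origin on the work surface. World frame = base frame: x ahead of the robot, y to its left, z up, the work surface at z = 0. Lengths are in m, angles in rad, forces in N, time in s.
With the tool pointing down it reaches from about 0.3 to 0.775 m from the base axis. Payload 14.6 kg.
Tool frame: the origin (TCP) lies on the mounting face of the last link; the fingertips stand 199 mm ahead of it and the grasp point (between the pads) lies 180 mm ahead of it; z points along the fingers, y is the direction in which the jaws open and shut (so a half turn about z gives the same grasp; the last joint's range is limited). The gripper opens to 94 mm and grips with 3 to 60 N. Pads are 16 mm wide; open, the fingers measure 119 mm over their backs; the gripper's body (75 mm by 177 mm) begins 78 mm behind the grasp point.
Start: joints at [-1.172, 0.3, 1.521, -0, 1.321, -0.067], TCP at [0.247, -0.491, 0.405] pointing down, gripper open.
Joint ranges: [-3.03, 3.03], [-0.79, 2.21], [0.23, 2.52], [-1.04, 4.18], [0, 3.07], [-2.55, 2.55]. Speed limits (rad/s): [2.22, 2.22, 2.57, 3.14, 3.14, 3.14].

### API

Orientations are given as [roll, pitch, yaw] about the fixed x, y, z axes, in that order (R = Rz(yaw) Ry(pitch) Rx(roll)).
In Python, from station import sensors, vision, job gives the robot as it stands. The module is installed in compiled form; this text tells all that it offers.
- The arm moves only by the tool arm_command, never from a script. Its argument "plan" is one flat list of numbers, 5 for each row, row after row: the closure, from -1 (fully open) to 1 (shut), so that 0 is half open, then the shift along the world's x, y, z scaled (see below), then the turn about the world's z scaled (see below). A call has 1 to 20 rows; each row is the pose to reach, as a shift and turn from the pose commanded when the call began; what a row does not reach only later rows make up. The controller multiplies each number of a shift by 400 mm and each number of a turn by 120 degrees. A row lasts 1/10 s, in which the tool goes at most 50 mm and 8.59 degrees, less where a joint would pass 70% of its speed; a pose out of reach is approached as far as the arm can. A call with a number of a shift or a turn outside -1 to 1 is refused whole. A call with a gripper value outside its range is refused whole. The fingers move at their own pace and stop on an object; "newtons" is the grip in N (left out, the last holds). Time passes only in rows, so rows that repeat a pose let the fingers close. It gives the time, the measured TCP pose, the force and the opening at its end, in the units of the state.
- sensors.get_obs(): the state, without advancing time (a new reading comes with each control period).
- vision.camera(name): name is "side" or "top"; returns the picture (384x512x3 uint8, blue, green, red); there is no depth.
- vision.camera_params(name): a dict with "intrinsics" (3x3 intrinsics, pixels), "k1" (the pictures are not rectified: a ray, as slopes to the right and down, at radius r is drawn at 1 + k1 r^2 times it, then the intrinsics apply), "rvec" (rotation vector, rad) and "tvec" (3), from world to camera coordinates, as OpenCV has them. Camera axes: x right, y down, z forward; pixel columns grow to the right and rows downward; lengths in m; the calibration is good to about 2 mm. A picture is of the moment at which its call begins. camera_params takes no time and is no camera call.
- job.hand_in(): hands the job in, once; it reports no verdict.
Trained networks look in the newest picture that a camera, given by its name, has taken for a name from the list of things; names that differ only in an ending like _2 or _b are one class to them, and where a whole thing is asked for, a point or a joint stands for the part that bears it (a point fixed in the world has none). Each returns a list of dicts, best first, with "confidence" (0 to 1); they miss things now and then, are a little off and sometimes report something else, mostly with a low value. They report only what shows in the picture. A call takes as long as a camera call. They do not tell look-alikes from the thing itself.
- vision.search_frame(name, camera): "at" ([row, column] in pixels, amid what is visible of it).
- vision.silhouettes(name, camera): "mask" (384x512 bool, what is visible of it) and "at" ([row, column] in pixels, amid what is visible of it).
- vision.pinpoint(name, camera): "at" ([row, column] in pixels: a listed point, or the origin of a listed thing).
The state is a dict: "time_s": time; "qpos": joint angles; "joint_vel": joint speeds; "tau": joint torques, N m; "ee_pos": TCP position; "eef_rot": TCP orientation; "force": force on the tool from outside, world axes, zero at the start; "moment": the same for the moment, N m; "grip_width": finger opening in m.
Only numpy, scipy, OpenCV 4.12 (cv2) and the standard library are available. Lean on these libraries where they do the work, as an engineer would, in place of code of your own. Each camera call takes 0.05 s, during which the arm holds its last target.

### The job

Push the blue timer box along the slab, without lifting it, into the steel corner bracket beside the mitad until it sits square with its far edge and its right edge flush against the two stops. Then press the red lever of its spring-return dial down past the first and second clicks to the third (the red mark, short of the bottom) and keep holding it there: finish with the fingers still pressing it, the box still seated, because it springs back if let go. Leave the bowl, cup, canister and paddle where they are.

Things in the scene. Friction and masses are not known exactly. Their poses are not given: they have to be found in the camera images.
- timer_box: Loose blue box on the slab, 170 (x) x 130 (y) x 30 mm high, about 0.8 kg, slides at 4 to 10 N. Origin: centre of its underside, z up. A narrow grey tower stands on it (x +7 to +82 mm, y within 27 mm of the middle, 100 mm high) with the dial drum in it, 60 mm across, and coloured click marks on its sides; the rest is a bare deck. The dial's lever points to the box's -x side, which is nearer the robot.
- box_corner (a point): The box's far right bottom corner (box frame +85, -65, 0 mm), which belongs in the bracket's inner corner. Axes as the box.
- bracket: Fixed steel L. Origin: the inner corner, on the slab. Far stop: a wall with its face at bracket x = 0, running along y from 0 to +188 mm. Side (right) stop: a wall with its face at bracket y = 0, running along x from 0 to -190 mm. Both 26 mm high, 12 mm thick. The seated box fills bracket x -170 to 0, y 0 to 130 mm, its axes parallel to the bracket's, box_corner on the origin.
- dial (a joint): Angle of the spring-return dial, rad; 0 = at rest, lever up; grows as the lever is pressed down. Clicks (light catches, with a small crest before each) at 0.3 (yellow mark), 0.6 (orange) and 0.9 (third, red); 0.78 to 1.02 counts as the third; bottom stop at 1.12. Released anywhere it springs back to 0. At the lever tip it takes about 3 to 6 N, varying with the clicks.
- dial_axle (a point): Middle of the dial's level axle, which runs along box y, at box x = +45, z = 70 mm. The lever tip is 75 mm from it: 0.68 rad above level at rest, 0.22 rad below level at the third click. Tip at box x = 45 - 75 cos(0.68 - angle), z = 70 + 75 sin(0.68 - angle) mm, box y = 0.
- lever_tip (a point): Centre of the red roller-shaped tip of the lever, 16 mm in diameter and 30 mm long along box y, on a 10 mm rod. Press it from above; at the third click its top is 62 mm above the slab, at rest 125 mm.
- mitad: Electric mitad (griddle) with its domed aluminium lid shut, fixed, 500 mm across, 254 mm high to the knob. Origin: centre of its underside.
- bowl: White ceramic bowl, 150 mm across, 60 mm high; leave it. Origin: centre of its underside.
- cup: Red plastic cup, 76 mm across, 100 mm high; leave it. Origin: centre of its underside.
- canister: Yellow plastic canister with green twist cap, 90 mm across, 160 mm high; leave it. Origin: centre of its underside.
- paddle: Flat wooden paddle lying along its x, from -160 mm (handle) to +155 mm (blade 70 mm wide), 12 mm high; leave it. Origin: on its underside.
There are look-alikes about, which are no part of the job. Of the things that look like the timer_box, take the one that is farthest to the robot's right at the start.

How it is judged:
By the outcome, as a careful person would: the job done as asked, in the order asked, and still so for the second after the job is handed in, while the arm keeps its last pose, push and grip.
It also fails if it takes over 62 s, if anything falls off the work surface, if the arm or the gripper's body presses on something with over 40 N, if the wrist force passes 120 N, or if a joint passes its speed limit or range.

## Working session

There is one attempt and no reset: what is moved stays moved. The work goes in short steps, Python scripts to look and compute and a tool call to move; the robot and the scene stay as the last step left them, time stands still between calls to the robot, and variables do not carry over. Pictures are saved under pics/ and viewed, and the job is handed in when it is done.

Besides the shell and the picture viewer there is one more tool, called after "Call:" as name(argument=value, ...) on one line, values as JSON. arm_command: Moves the arm, as the interface text tells. Its arguments: {"type":"object","properties":{"plan":{"type":"array"},"newtons":{"type":"number"}},"required":["plan"]}

```bash
mkdir -p pics
cat > h.py <<'E'
import numpy as np, cv2
from station import sensors, vision, job
def cam(n):
    p=vision.camera_params(n); K=np.array(p["intrinsics"],float); R=cv2.Rodrigues(np.array(p["rvec"],float))[0]; t=np.array(p["tvec"],float).ravel()
    return K,p["k1"],R,t
def D(k1): return np.array([k1,0,0,0],float)
def proj(n,P):
    K,k1,R,t=cam(n); P=np.atleast_2d(np.array(P,float))
    return cv2.projectPoints(P,cv2.Rodrigues(R)[0],t,K,D(k1))[0].reshape(-1,2)  # u,v
def onz(n,uv,z):
    K,k1,R,t=cam(n); uv=np.array(uv,float).reshape(-1,1,2)
    s=cv2.undistortPoints(uv,K,D(k1)).reshape(-1,2); c=-R.T@t
    d=np.c_[s,np.ones(len(s))]@R
    l=(z-c[2])/d[:,2]; return c+l[:,None]*d
E
python3 - <<'E'
from h import *
for n in ("side","top"):
    im=vision.camera(n); cv2.imwrite(f"pics/{n}0.png",im)
    K,k1,R,t=cam(n); print(n,K.tolist(),k1,(-R.T@t).round(3))
    for q in ("timer_box","bracket","box_corner","lever_tip"):
        r=vision.pinpoint(q,n); print(q,[(np.round(d["at"],1).tolist(),round(d["confidence"],2)) for d in r])
print(sensors.get_obs())
E
```

```text
side [[461.14714609217486, 0.0, 253.4836714714369], [0.0, 461.14714609217486, 192.8290876440827], [0.0, 0.0, 1.0]] -0.05902027370808435 [ 0.245 -1.238  1.067]
timer_box [([205.2, 252.7], 0.78), ([181.0, 204.4], 0.7), ([167.6, 294.1], 0.65)]
bracket [([225.8, 300.8], 0.9)]
box_corner [([160.5, 319.7], 0.95), ([210.2, 283.9], 0.94), ([186.1, 235.3], 0.86)]
lever_tip [([142.4, 294.7], 0.69), ([156.5, 202.0], 0.58), ([182.3, 252.1], 0.51)]
top [[459.36714420842554, 0.0, 256.29299270723556], [0.0, 459.36714420842554, 190.99548253308745], [0.0, 0.0, 1.0]] -0.17720434473050053 [ 0.482 -0.011  1.859]
timer_box [([190.8, 248.8], 0.69), ([224.3, 192.9], 0.6)]
bracket [([165.4, 282.3], 0.67)]
box_corner [([205.2, 213.0], 0.91), ([113.1, 188.1], 0.73), ([171.4, 261.2], 0.67)]
lever_tip [([231.9, 193.8], 0.48), ([195.6, 243.3], 0.46), ([132.5, 191.2], 0.45), ([189.1, 247.9], 0.44)]
{'time_s': 0.5, 'qpos': array([-1.17159460e+00,  2.99923275e-01,  1.52105664e+00,  9.71665112e-07,
        1.32070556e+00, -6.66028914e-02]), 'joint_vel': array([-2.57801154e-03, -1.54183894e-03, -3.09612988e-04,  1.23122920e-03,
       -1.49481317e-05,  4.35462348e-05]), 'tau': array([ 5.31062256e-05, -5.31343746e+01, -3.52734590e+01,  7.08893803e-02,
        2.14830204e-02, -6.23014813e-06]), 'ee_pos': array([ 0.24701741, -0.49138956,  0.40460882]), 'eef_rot': array([-3.14150010e+00, -7.11689964e-06,  4.65804378e-01]), 'force': array([0.77309461, 0.12285014, 0.6759339 ]), 'moment': array([-0.00523058,  0.01184235,  0.02774056]), 'grip_width': 0.09367081037489706}
```

View pics/side0.png

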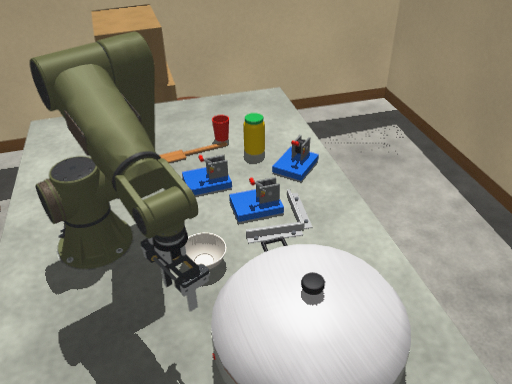

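View pics/top0.png

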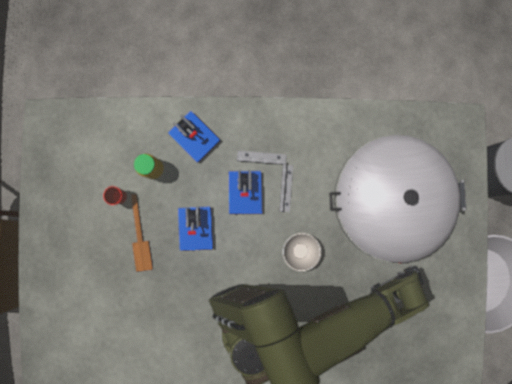

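Run:
```python
from h import *
a=cv2.imread("pics/top0.png")[100:260,160:320]; b=cv2.imread("pics/side0.png")[130:250,180:340]
cv2.imwrite("pics/topc.png",cv2.resize(a,None,fx=3.7,fy=3.7,interpolation=cv2.INTER_CUBIC))
cv2.imwrite("pics/sidec.png",cv2.resize(b,None,fx=5,fy=5,interpolation=cv2.INTER_CUBIC))
for n,q in (("side",[(252.7,205.2),(204.4,181),(294.1,167.6),(300.8,225.8),(319.7,160.5),(283.9,210.2),(235.3,186.1)]),("top",[(248.8,190.8),(192.9,224.3),(282.3,165.4),(213,205.2),(188.1,113.1),(261.2,171.4)])):
    print(n,onz(n,q,0).round(3).tolist())
```

```text
side [[0.563, 0.043, 0.0], [0.418, 0.244, 0.0], [0.788, 0.232, 0.0], [0.694, -0.114, 0.0], [0.907, 0.251, 0.0], [0.664, -0.017, 0.0], [0.528, 0.176, 0.0]]
top [[0.578, 0.018, 0.0], [0.44, 0.243, 0.0], [0.683, -0.117, 0.0], [0.518, 0.162, 0.0], [0.897, 0.272, 0.0], [0.658, -0.031, 0.0]]
```

View crops.

View pics/topc.png

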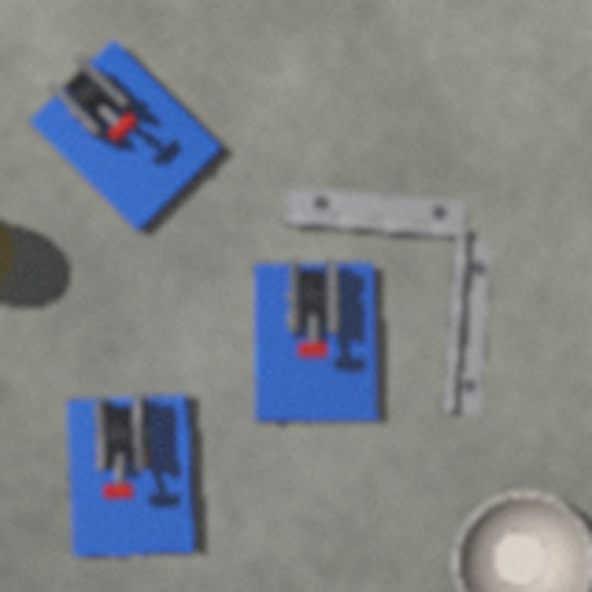

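View pics/sidec.png

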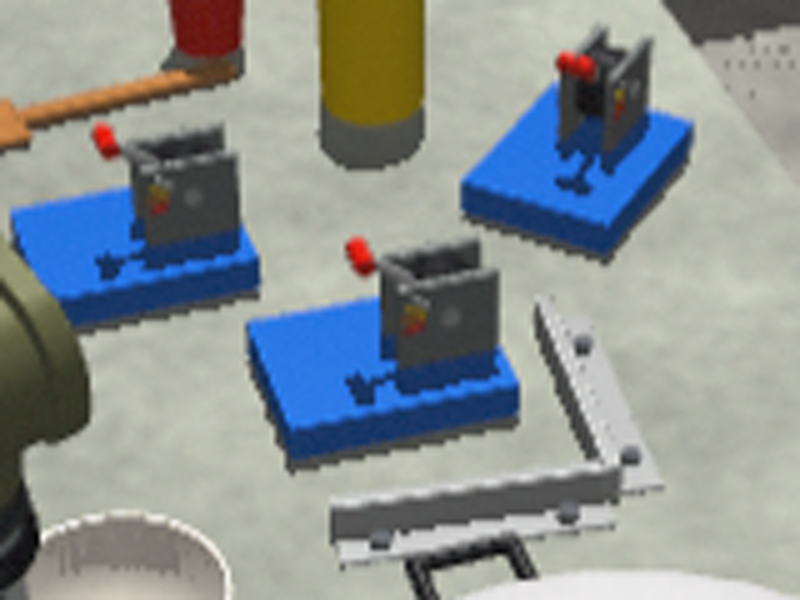

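Look-alikes in the top picture (row, col): A (192,246), B (228,196) and C (137,194). World y is about 0.03, 0.24 and 0.26, so A is farthest to the robot's right. The crops confirm A is the blue box next to the bracket. Its lever points toward the robot and its tower stands on the far half. Next I'll fit the poses.

```bash
cat > fit.py <<'E'
from h import *
from scipy.optimize import minimize
def T(p,P):
    c,s=np.cos(p[2]),np.sin(p[2]); P=np.array(P,float)
    return np.c_[p[0]+c*P[:,0]-s*P[:,1],p[1]+s*P[:,0]+c*P[:,1],P[:,2]]
def blk(x0,x1,y0,y1,z0,z1): return [(x,y,z) for x in(x0,x1) for y in(y0,y1) for z in(z0,z1)]
BOX=blk(-.085,.085,-.065,.065,0,.03)
TOW=blk(.007,.082,-.027,.027,.03,.1)
def blue(im):
    h=cv2.cvtColor(im,cv2.COLOR_BGR2HSV); return ((h[...,0]>100)&(h[...,0]<125)&(h[...,1]>120)&(h[...,2]>40))
def render(n,p,S=8,parts=(BOX,),roi=None):
    m=np.zeros((384*S,512*S),np.uint8)
    for b in parts:
        uv=((proj(n,T(p,b))+.5)*S).astype(np.float32); cv2.fillConvexPoly(m,cv2.convexHull(uv).astype(int).reshape(-1,1,2),1)
    return cv2.resize(m.astype(np.float32),(512,384),interpolation=cv2.INTER_AREA)
def fitbox(p0,ims,cams=("top","side")):
    obs={}
    for n in cams:
        b=blue(ims[n]).astype(np.uint8); 
        u=proj(n,T(p0,BOX)); lo=u.min(0)-14; hi=u.max(0)+14
        w=np.zeros_like(b); w[int(lo[1]):int(hi[1]),int(lo[0]):int(hi[0])]=1
        k,l,st,ce=cv2.connectedComponentsWithStats(b*w); i=1+np.argmax(st[1:,4]); obs[n]=((l==i).astype(np.float32))
    def cost(p):
        c=0
        for n in cams:
            box=render(n,p,4); tow=render(n,p,4,(TOW,blk(-.05,.04,-.015,.015,.03,.13)))
            box=cv2.GaussianBlur(box,(0,0),1); o=cv2.GaussianBlur(obs[n],(0,0),1)
            c+=(((box-o)**2)*(1-tow)).sum()
        return c
    best=None
    for dy in(-.04,.04):
        q=np.array(p0)+[0,0,dy]
        r=minimize(cost,q,method="Nelder-Mead",options=dict(initial_simplex=[q,q+[.012,0,0],q+[0,.012,0],q+[0,0,.06]],xatol=1e-4,fatol=.01,maxiter=150))
        if best is None or r.fun<best.fun:best=r
    return best.x,best.fun
E
python3 - <<'E'
from fit import *
ims={n:cv2.imread(f"pics/{n}0.png") for n in("side","top")}
for c in (("top",),("side",),("top","side")):
    p,f=fitbox([.57,.03,.0],ims,c); print(c,p.round(4),round(f,2))
# bracket inner edges
for n in("top","side"):
    r=vision.camera(n); r=vision.silhouettes("bracket",n); m=r[0]["mask"]; print(r[0]["confidence"],m.sum()); np.save(f"br_{n}.npy",m)
    im=ims[n].copy(); ys,xs=np.where(m); y0,y1,x0,x1=ys.min()-8,ys.max()+9,xs.min()-8,xs.max()+9
    z=6
    g=cv2.resize(im[y0:y1,x0:x1],None,fx=z,fy=z,interpolation=cv2.INTER_CUBIC)
    cs,_=cv2.findContours(cv2.resize(m[y0:y1,x0:x1].astype(np.uint8),None,fx=z,fy=z,interpolation=0),0,1)
    g2=g.copy();cv2.drawContours(g2,cs,-1,(0,255,0),1)
    print(g.shape,x0,y0)
    cv2.imwrite(f"pics/br_{n}.png",g2)
E
```

```text
('top',) [0.57   0.0325 0.0159] 56.75
('side',) [0.572  0.035  0.0186] 3.83
('top', 'side') [0.5716 0.0331 0.0095] 63.84
0.62 994
(456, 432, 3) 229 143
0.87 1166
(420, 492, 3) 238 181
```

View pics/br_top.png

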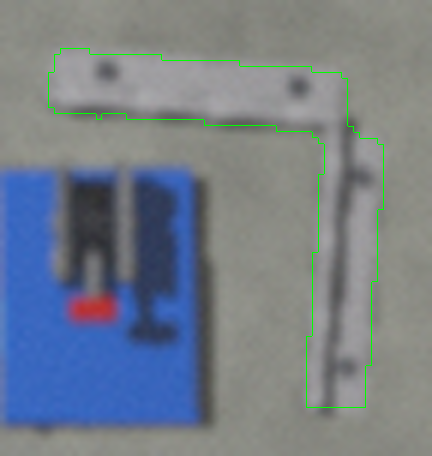

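View pics/br_side.png

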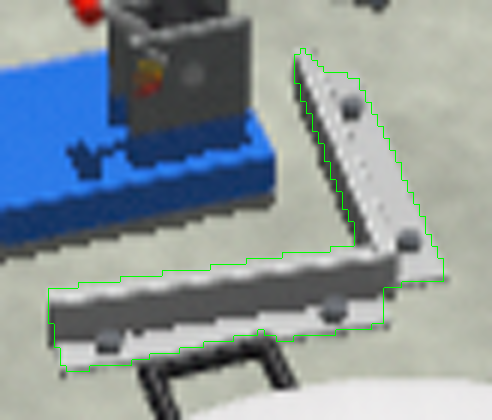

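Run:
```python
from fit import *
from scipy.optimize import least_squares
def px(l,x0,y0): return [((u+.5)/6-.5+x0,(v+.5)/6-.5+y0) for u,v in l]
G=[("top",px([(55,112),(125,117),(205,123),(278,130),(310,133)],229,143),0,0.),
("top",px([(325,145),(320,200),(315,275),(309,370),(307,405)],229,143),1,0.),
("side",px([(297,92),(325,160),(343,210),(357,245)],238,181),0,0.),
("side",px([(50,290),(125,277),(220,262),(300,252),(355,245)],238,181),1,.026)]
W=[onz(n,p,z)[:,:2] for n,p,a,z in G]
def res(q,which=range(4)):
    c,s=np.cos(q[2]),np.sin(q[2]);R=np.array([[c,-s],[s,c]])
    return np.concatenate([((W[i]-q[:2])@R)[:,G[i][2]] for i in which])
for w in([0,1],[2,3],range(4)):
    r=least_squares(res,[.685,-.115,-.06],args=(w,)); print(r.x.round(4),(r.fun*1000).round(1))
q=r.x; c=T(q,[(-.085,.065,0)])[0]; print("seat centre",c.round(4))
L=[(0,0,0),(0,.188,0),(0,.188,.026),(0,0,.026),(-.19,0,.026),(-.19,0,0),(0,0,0)]
for n in("top","side"):
    im=cv2.imread(f"pics/{n}0.png"); u=proj(n,T(q,L)); z=6
    x0,y0=(229,143) if n=="top" else (238,181)
    g=cv2.resize(im[y0:y0+76,x0:x0+82],None,fx=z,fy=z,interpolation=cv2.INTER_CUBIC)
    cv2.polylines(g,[((u-[x0,y0]+.5)*z).astype(int).reshape(-1,1,2)],False,(0,0,255),1)
    u=proj(n,T([.5716,.0335,.012],BOX)); 
    for a,b in u: cv2.circle(g,(int((a-x0+.5)*z),int((b-y0+.5)*z)),2,(0,255,255),-1)
    cv2.imwrite(f"pics/brf_{n}.png",g)
```

```text
[ 0.6859 -0.1195 -0.0656] [ 0.2  0.4  0.5 -0.4 -0.8  0.   0.7  0.4 -0.3 -0.7]
[ 0.6878 -0.1166 -0.0718] [ 0.6  0.8 -0.6 -0.8 -1.7  0.3  1.5  0.3 -0.4]
[ 0.6868 -0.118  -0.0681] [-1.  -0.7 -0.5 -1.3 -1.6 -1.6 -1.  -1.4 -2.3 -2.8  2.2  2.1  0.5  0.2
  0.5  2.3  3.3  1.9  1.1]
seat centre [ 0.6064 -0.0473  0.    ]
```

View pics/brf_top.png

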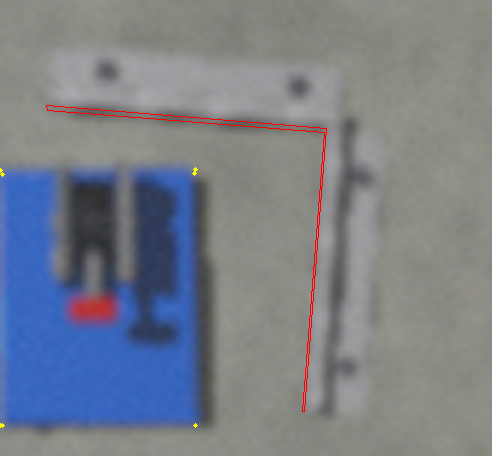

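View pics/brf_side.png

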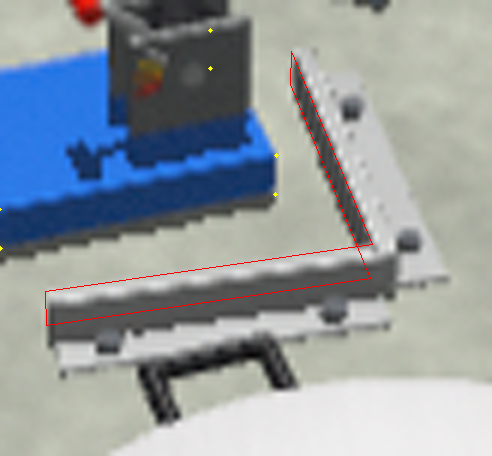

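Call:
arm_command(plan=[-1,0.38,0.975,0,0.496,-1,0.38,0.975,0,0.496,-1,0.38,0.975,0,0.496,-1,0.38,0.975,0,0.496,-1,0.38,0.975,0,0.496,-1,0.38,0.975,0,0.496,-1,0.38,0.975,0,0.496,-1,0.38,0.975,0,0.496,-1,0.38,0.975,0,0.496,-1,0.38,0.975,0,0.496,-1,0.38,0.975,0,0.496,-1,0.38,0.975,0,0.496])

```text
time_s: 1.9
ee_pos: [0.3988, -0.1023, 0.4046]
eef_rot: [-3.142, 0.0, 1.503]
force: [0.2, -0.2, 0.6]
grip_width: 0.0938
```

Call:
arm_command(plan=[-1,0.45,0.63,0,0,-1,0.45,0.63,0,0,-1,0.45,0.63,0,0,-1,0.45,0.63,0,0,-1,0.45,0.63,0,0,-1,0.45,0.63,0,0,-1,0.45,0.63,0,0,-1,0.45,0.63,-0.1,0,-1,0.45,0.63,-0.2,0,-1,0.45,0.63,-0.3,0,-1,0.45,0.63,-0.38,0,-1,0.45,0.63,-0.43,0,-1,0.45,0.63,-0.46,0,-1,0.45,0.63,-0.48,0,-1,0.45,0.63,-0.48,0])

```text
time_s: 3.4
ee_pos: [0.5791, 0.1499, 0.2124]
eef_rot: [-3.141, 0.0, 1.504]
force: [-0.3, 0.1, 0.1]
grip_width: 0.0939
```

Run:
```python
from h import *
for n in("top","side"):
    im=vision.camera(n); cv2.imwrite(f"pics/{n}1.png",im)
a=cv2.imread("pics/top1.png")[100:260,160:320]; b=cv2.imread("pics/side1.png")[110:250,160:340]
cv2.imwrite("pics/c1.png",np.hstack([cv2.resize(a,(400,400)),cv2.resize(b,(400,400))]))
```

```text
(no output)
```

View pics/c1.png

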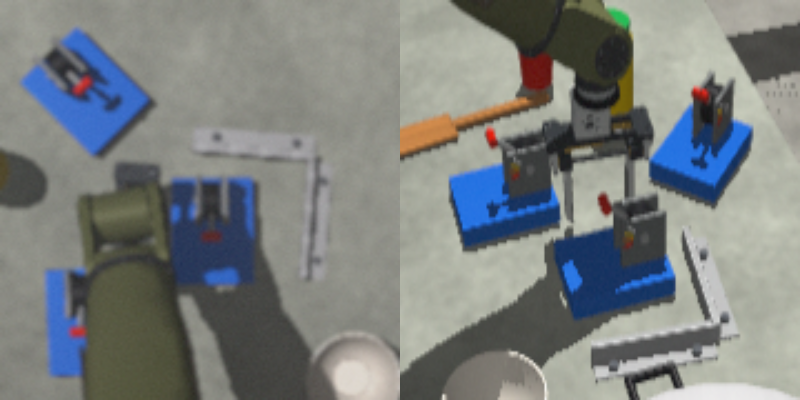

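The arm stands on the +y side of box A with both fingers straddling that face, near top crop (165,200). Next I push toward the side stop.

Call:
arm_command(plan=[-1,-0.0033,-0.05,0,0,-1,-0.005,-0.075,0,0,-1,-0.0063,-0.095,0,0,-1,-0.0077,-0.115,0,0,-1,-0.009,-0.135,0,0,-1,-0.0104,-0.155,0,0,-1,-0.0117,-0.175,0,0,-1,-0.013,-0.195,0,0,-1,-0.0144,-0.215,0,0,-1,-0.0157,-0.235,0,0,-1,-0.017,-0.255,0,0,-1,-0.0184,-0.275,0,0,-1,-0.0184,-0.275,0,0])

```text
time_s: 4.8
ee_pos: [0.5717, 0.04, 0.213]
eef_rot: [3.141, -0.0, 1.504]
force: [0.1, 0.4, -0.9]
grip_width: 0.0938
```

Run:
```python
from h import *
print(sensors.get_obs()["force"],sensors.get_obs()["moment"])
for n in("top","side"):
    im=vision.camera(n); cv2.imwrite(f"pics/{n}2.png",im)
a=cv2.imread("pics/top2.png")[140:240,220:320]; b=cv2.imread("pics/side2.png")[140:260,220:340]
cv2.imwrite("pics/c2.png",np.hstack([cv2.resize(a,(400,400)),cv2.resize(b,(400,400))]))
```

```text
[ 0.07041965  0.41348562 -0.88506217] [-0.05079901 -0.02844209  0.0032922 ]
```

View pics/c2.png

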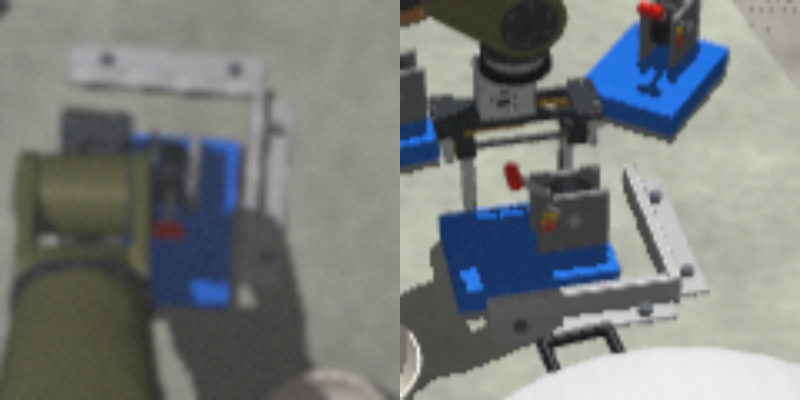

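The box has turned to match the bracket and a gap of about 10 mm to the side stop remains. I continue slowly and watch the force.

Call:
arm_command(plan=[-1,-0.0005,-0.0075,0,0,-1,-0.001,-0.015,0,0,-1,-0.0015,-0.0225,0,0,-1,-0.0018,-0.027,0,0,-1,-0.0018,-0.027,0,0])

```text
time_s: 5.4
ee_pos: [0.5709, 0.0297, 0.2126]
eef_rot: [3.141, -0.0, 1.504]
force: [-0.1, 5.1, -1.0]
grip_width: 0.0938
```

Call:
arm_command(plan=[-1,-0.0002,-0.003,0,0,-1,-0.0003,-0.005,0,0,-1,-0.0003,-0.005,0,0])

```text
time_s: 5.7
ee_pos: [0.5709, 0.029, 0.2126]
eef_rot: [3.141, -0.003, 1.504]
force: [3.2, 18.0, -0.3]
grip_width: 0.0943
```

Call:
arm_command(plan=[-1,0.003,0.05,0,0,-1,0.003,0.06,0.125,0,-1,0.003,0.06,0.25,0,-1,0.003,0.06,0.37,0,-1,-0.3075,-0.16,0.37,-0.75,-1,-0.3075,-0.16,0.37,-0.75,-1,-0.3075,-0.16,0.37,-0.75,-1,-0.3075,-0.16,0.37,-0.75,-1,-0.3075,-0.16,0.37,-0.75,-1,-0.3075,-0.16,0.37,-0.75,-1,-0.3075,-0.16,0.37,-0.75,-1,-0.3075,-0.16,0.37,-0.75,-1,-0.3075,-0.16,0.37,-0.75,-1,-0.3075,-0.16,0.37,-0.75,-1,-0.3075,-0.16,0.37,-0.75,-1,-0.3075,-0.16,0.37,-0.75])

```text
time_s: 7.3
ee_pos: [0.4477, -0.0365, 0.3607]
eef_rot: [3.141, 0.0, -0.067]
force: [1.1, -0.9, -0.4]
grip_width: 0.0941
```

Run:
```python
from fit import *
for n in("top","side"):
    im=vision.camera(n); cv2.imwrite(f"pics/{n}3.png",im)
ims={n:cv2.imread(f"pics/{n}3.png") for n in("side","top")}
for c in (("top",),("side",)):
    p,f=fitbox([.58,-.045,-.067],ims,c); print(c,p.round(4),round(f,2))
a=ims["top"][140:240,220:320]; b=ims["side"][140:260,220:340]
cv2.imwrite("pics/c3.png",np.hstack([cv2.resize(a,(400,400)),cv2.resize(b,(400,400))]))
```

```text
('top',) [ 0.5649 -0.0435 -0.0811] 79.46
('side',) [ 0.5626 -0.0267 -0.066 ] 131.15
```

View pics/c3.png

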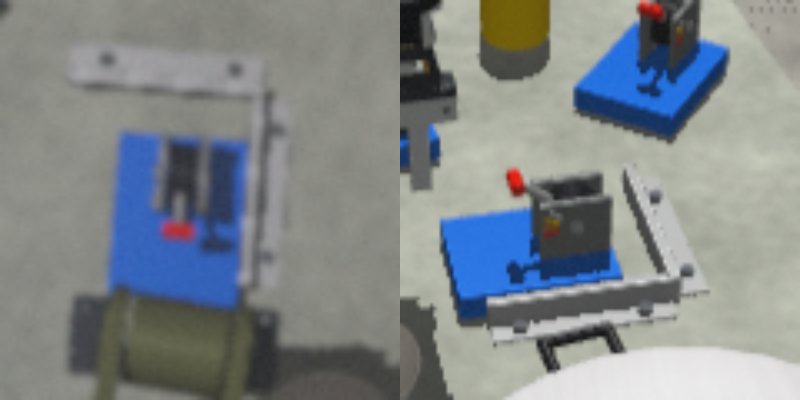

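Call:
arm_command(plan=[-0.6,0,0,-0.12,0,-0.6,0,0,-0.24,0,-0.6,0,0,-0.31,0,-0.6,0,0,-0.35,0,-0.6,0,0,-0.37,0,-0.6,0,0,-0.37,0,-0.6,0.025,-0.0017,-0.37,0,-0.6,0.045,-0.003,-0.37,0,-0.6,0.065,-0.0044,-0.37,0,-0.6,0.085,-0.0057,-0.37,0,-0.6,0.1,-0.0067,-0.37,0,-0.6,0.115,-0.0077,-0.37,0,-0.6,0.13,-0.0087,-0.37,0,-0.6,0.14,-0.0094,-0.37,0,-0.6,0.14,-0.0094,-0.37,0])

```text
time_s: 8.9
ee_pos: [0.5046, -0.04, 0.2131]
eef_rot: [3.142, -0.001, -0.066]
force: [-0.4, 0.1, 0.2]
grip_width: 0.0748
```

Call:
arm_command(plan=[-0.6,0.0075,-0.0005,0,0,-0.6,0.015,-0.001,0,0,-0.6,0.018,-0.0012,0,0,-0.6,0.018,-0.0012,0,0])

```text
time_s: 9.3
ee_pos: [0.5111, -0.0404, 0.2129]
eef_rot: [-3.142, 0.001, -0.066]
force: [-4.1, 0.5, 3.3]
grip_width: 0.0751
```

Call:
arm_command(plan=[-0.6,0.004,-0.0003,0,0,-0.6,0.008,-0.0005,0,0,-0.6,0.008,-0.0005,0,0])

```text
time_s: 9.6
ee_pos: [0.5143, -0.0406, 0.2128]
eef_rot: [3.142, 0.0, -0.066]
force: [-4.6, 0.0, 3.2]
grip_width: 0.0755
```

Call:
arm_command(plan=[-0.6,0.003,-0.0002,0,0,-0.6,0.006,-0.0004,0,0,-0.6,0.006,-0.0004,0,0])

```text
time_s: 9.9
ee_pos: [0.5156, -0.0407, 0.2126]
eef_rot: [-3.141, 0.006, -0.066]
force: [-19.3, 1.3, 14.2]
grip_width: 0.0749
```

Call:
arm_command(plan=[-0.6,-0.05,0.003,0,0,-0.6,-0.1,0.006,0.05,0,-0.6,-0.15,0.01,0.15,0,-0.6,-0.17,0.01,0.25,0,-0.6,-0.17,0.01,0.37,0,-0.6,-0.17,0.01,0.37,0,-0.6,-0.17,0.01,0.37,0])

```text
time_s: 10.6
ee_pos: [0.4487, -0.0368, 0.3615]
eef_rot: [3.141, -0.003, -0.066]
force: [-0.1, -0.6, -0.7]
grip_width: 0.075
```

Run:
```python
from fit import *
for n in("top","side"):
    im=vision.camera(n); cv2.imwrite(f"pics/{n}4.png",im)
ims={n:cv2.imread(f"pics/{n}4.png") for n in("side","top")}
for c in (("top",),("side",)):
    p,f=fitbox([.606,-.047,-.067],ims,c); print(c,p.round(4),round(f,2))
a=ims["top"][150:230,230:310]; b=ims["side"][160:250,230:320]
cv2.imwrite("pics/c4.png",np.hstack([cv2.resize(a,(400,400),interpolation=2),cv2.resize(b,(400,400),interpolation=2)]))
```

```text
('top',) [ 0.6071 -0.0468 -0.0621] 47.37
('side',) [ 0.61   -0.0235 -0.1257] 120.86
```

View pics/c4.png

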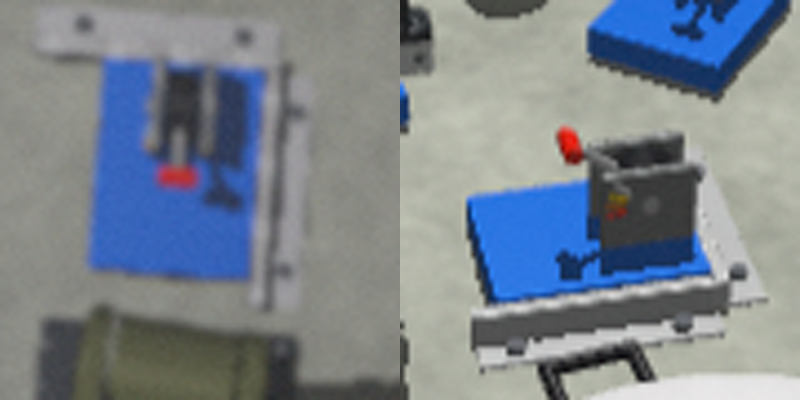

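The box looks seated: the top fit gives (0.607, -0.047, yaw -0.062) against an expected (0.606, -0.047, -0.067). I'll re-press the +y face once, in case the far push left a small gap.

Call:
arm_command(plan=[-0.6,0.4125,0.21,0,0.75,-0.6,0.4125,0.21,0,0.75,-0.6,0.4125,0.21,0,0.75,-0.6,0.4125,0.21,0,0.75,-0.6,0.4125,0.21,0,0.75,-0.6,0.4125,0.21,0,0.75,-0.6,0.4125,0.21,0,0.75,-0.6,0.4125,0.21,0,0.75,-0.6,0.4125,0.21,0,0.75,-0.6,0.4125,0.21,0,0.75,-0.6,0.4125,0.21,0,0.75,-0.6,0.4125,0.21,-0.12,0.75,-0.6,0.4125,0.21,-0.24,0.75,-0.6,0.4125,0.21,-0.32,0.75,-0.6,0.4125,0.21,-0.36,0.75,-0.6,0.4125,0.21,-0.36,0.75,-0.6,0.4125,0.21,-0.36,0.75])

```text
time_s: 12.4
ee_pos: [0.614, 0.0472, 0.2176]
eef_rot: [3.141, -0.0, 1.505]
force: [0.4, -0.6, -0.3]
grip_width: 0.0755
```

Call:
arm_command(plan=[-0.6,-0.0015,-0.02,0,0,-0.6,-0.003,-0.04,0,0,-0.6,-0.0035,-0.05,0,0,-0.6,-0.0035,-0.0525,0,0,-0.6,-0.0035,-0.0525,0,0])

```text
time_s: 12.9
ee_pos: [0.6125, 0.0264, 0.2179]
eef_rot: [3.139, -0.002, 1.504]
force: [1.2, 7.4, 2.5]
grip_width: 0.0748
```

Call:
arm_command(plan=[-0.6,-0.0002,-0.002,0,0,-0.6,-0.0003,-0.004,0,0,-0.6,-0.0003,-0.004,0,0])

```text
time_s: 13.2
ee_pos: [0.6124, 0.026, 0.2178]
eef_rot: [3.139, -0.004, 1.504]
force: [3.1, 18.4, 2.9]
grip_width: 0.0752
```

Call:
arm_command(plan=[-0.6,0.0027,0.04,0,0,-0.6,0.004,0.06,0.12,0,-0.6,0.004,0.06,0.24,0,0,0.004,0.06,0.36,0,1,-0.056,-0.1775,0.36,-0.75,1,-0.056,-0.1775,0.36,-0.75,1,-0.056,-0.1775,0.36,-0.75,1,-0.056,-0.1775,0.36,-0.75,1,-0.056,-0.1775,0.36,-0.75,1,-0.056,-0.1775,0.36,-0.75,1,-0.056,-0.1775,0.36,-0.75,1,-0.056,-0.1775,0.36,-0.75,1,-0.056,-0.1775,0.36,-0.75,1,-0.056,-0.1775,0.36,-0.75,1,-0.056,-0.1775,0.36,-0.75,1,-0.056,-0.1775,0.36,-0.75,1,-0.056,-0.1775,0.36,-0.75], newtons=20)

```text
time_s: 14.9
ee_pos: [0.5897, -0.0464, 0.3608]
eef_rot: [3.141, -0.0, -0.064]
force: [0.4, 0.4, -0.7]
grip_width: 0.0007
```

Run:
```python
from fit import *
for n in("top","side"):
    im=vision.camera(n); cv2.imwrite(f"pics/{n}5.png",im)
ims={n:cv2.imread(f"pics/{n}5.png") for n in("side","top")}
a=ims["top"][150:230,230:310]; b=ims["side"][130:240,220:330]
cv2.imwrite("pics/c5.png",np.hstack([cv2.resize(a,(400,400),interpolation=2),cv2.resize(b,(400,400),interpolation=2)]))
o=sensors.get_obs(); e=o["ee_pos"]; print(e,o["eef_rot"],o["force"],proj("side",[e-[0,0,.199]])-[220,130])
print(vision.pinpoint("lever_tip","side")[:3])
print(proj("side",T([.6068,-.047,-.067],[(-.0133,0,.117)])))
```

```text
[ 0.58967022 -0.04637513  0.3607692 ] [ 3.14151579e+00 -1.34214219e-04 -6.43900723e-02] [ 0.78149876  1.9907651  -0.12250235] [[46.46886822 52.15336908]]
[{'at': [143.5, 296.4], 'confidence': 0.62}, {'at': [196.7, 268.6], 'confidence': 0.56}, {'at': [158.4, 201.1], 'confidence': 0.49}]
[[267.5729371  192.59625426]]
```

View pics/c5.png

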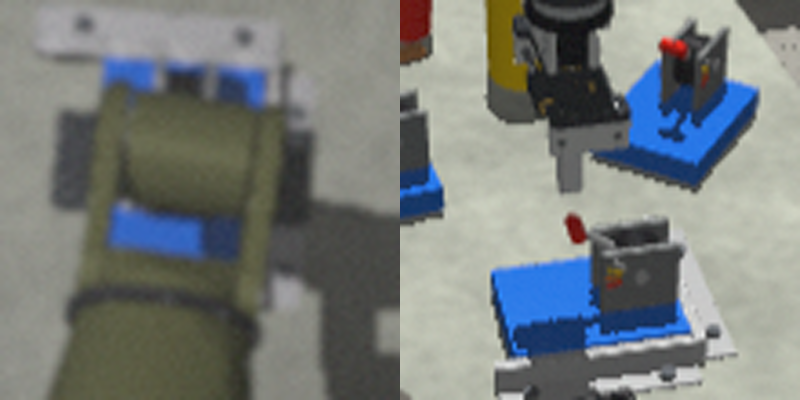

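The closed fingertips sit right above the lever: finger end in the side image at about (col 267, row 183), lever tip at (268,193). Now I press.

Call:
arm_command(plan=[1,0,0,-0.05,0,1,0,0,-0.08,0,1,-0.002,0,-0.095,0,1,-0.004,0,-0.11,0,1,-0.007,0,-0.125,0,1,-0.01,0.001,-0.14,0,1,-0.013,0.001,-0.155,0,1,-0.016,0.001,-0.17,0,1,-0.018,0.001,-0.185,0,1,-0.02,0.0015,-0.2,0,1,-0.022,0.0015,-0.215,0,1,-0.024,0.0017,-0.23,0,1,-0.025,0.0017,-0.24,0,1,-0.025,0.0017,-0.248,0,1,-0.025,0.0017,-0.25,0,1,-0.025,0.0017,-0.25,0])

```text
time_s: 16.65
ee_pos: [0.5802, -0.0458, 0.2616]
eef_rot: [3.141, -0.003, -0.066]
force: [1.5, 0.4, 5.9]
grip_width: 0.0006
```

Run:
```python
from fit import *
for n in("top","side"):
    im=vision.camera(n); cv2.imwrite(f"pics/{n}6.png",im)
ims={n:cv2.imread(f"pics/{n}6.png") for n in("side","top")}
a=ims["top"][150:230,230:310]; b=ims["side"][160:250,235:325]
cv2.imwrite("pics/c6.png",np.hstack([cv2.resize(a,(300,300),interpolation=2),cv2.resize(b,(500,500),interpolation=2)[:,:]] if 0 else [cv2.resize(b,(600,600),interpolation=2)]))
cv2.imwrite("pics/c6t.png",cv2.resize(a,(500,500),interpolation=2))
o=sensors.get_obs(); e=o["ee_pos"]; print(e,e[2]-.199,o["force"])
r=vision.pinpoint("lever_tip","side"); print([(d["at"],round(d["confidence"],2)) for d in r[:3]])
for th in(0,.6,.78,.9,1.02): print(th,proj("side",T([.6068,-.047,-.067],[(.045-.075*np.cos(.68-th),0,.07+.075*np.sin(.68-th))])).round(1))
```

```text
[ 0.5801553  -0.04581262  0.26171472] 0.06271471673121143 [ 1.30501064 -0.5666632   6.15566039]
[([142.8, 292.7], 0.68), ([156.8, 202.0], 0.59), ([207.8, 264.7], 0.46)]
0 [[267.6 192.6]]
0.6 [[262.9 202.7]]
0.78 [[263.  205.7]]
0.9 [[263.4 207.7]]
1.02 [[264.1 209.5]]
```

View pics/c6.png

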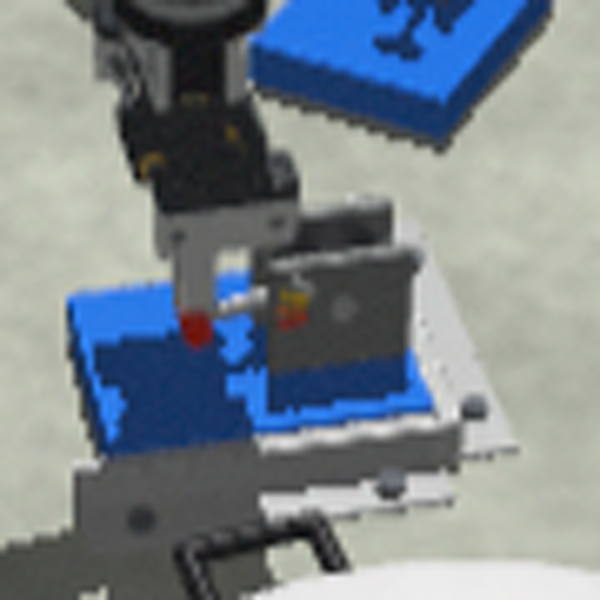

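View pics/c6t.png

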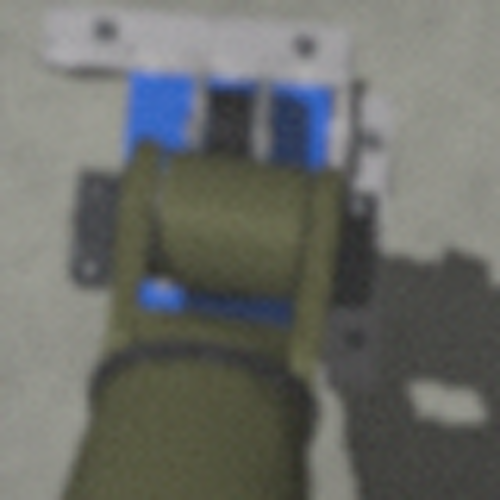

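Call:
arm_command(plan=[1,0.002,0,-0.001,0,1,0.004,-0.0003,-0.002,0,1,0.004,-0.0003,-0.002,0,1,0.004,-0.0003,-0.002,0,1,0.004,-0.0003,-0.002,0])

```text
time_s: 17.3
ee_pos: [0.5813, -0.0459, 0.2604]
eef_rot: [3.142, 0.0, -0.066]
force: [-2.4, 0.3, 5.8]
grip_width: 0.0003
```

Run:
```python
from fit import *
im=vision.camera("side"); cv2.imwrite("pics/side7.png",im)
im2=vision.camera("top"); cv2.imwrite("pics/top7.png",im2)
g=cv2.resize(im[160:250,235:325],(600,600),interpolation=2); cv2.imwrite("pics/c7.png",g)
o=sensors.get_obs(); e=o["ee_pos"]; print(o["time_s"],e,e[2]-.199,o["force"])
r=vision.pinpoint("lever_tip","side"); print([(d["at"],round(d["confidence"],2)) for d in r])
r=vision.pinpoint("box_corner","top"); print([(d["at"],round(d["confidence"],2)) for d in r],proj("top",[(.687,-.118,0)]))
# before/after image shift of far part of box (tower face) between pic 5 and 7, side
a=cv2.imread("pics/side5.png",0)[195:228,275:300].astype(np.float32); b=cv2.cvtColor(im,6)[195:228,275:300].astype(np.float32)
a4=cv2.imread("pics/side4.png",0)[195:228,275:300].astype(np.float32)
w=cv2.createHanningWindow(a.shape[::-1],cv2.CV_32F); print(cv2.phaseCorrelate(a,b,w),cv2.phaseCorrelate(a4,b,w))
```

```text
17.4 [ 0.58131301 -0.04586442  0.26040351] 0.06140351371244401 [-3.83678745  0.65986716  5.57240097]
[([208.2, 264.3], 0.5)]
[([205.8, 212.2], 0.92), ([164.3, 278.0], 0.89), ([109.8, 188.3], 0.84)] [[282.5398543 164.4959391]]
((0.5474622730629495, -0.06896807074526734), 0.9910870774586995) ((0.4361837836184641, 0.06110100018033293), 0.9896774530410767)
```

View pics/c7.png

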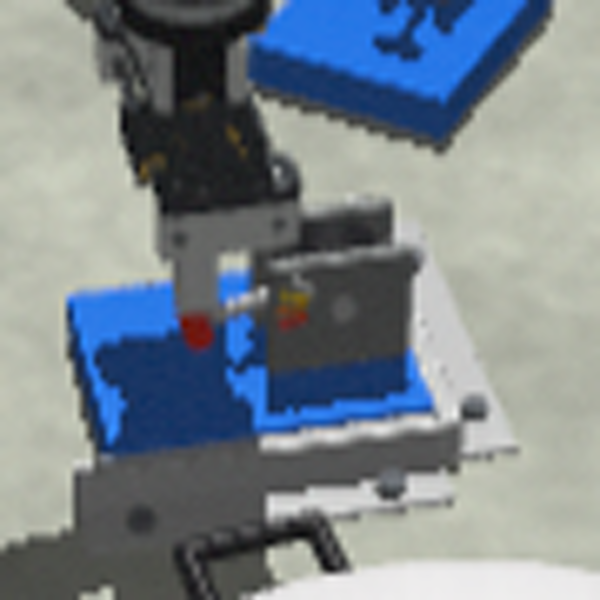

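Run:
```python
from fit import *
A={i:cv2.imread(f"pics/side{i}.png",0) for i in(4,5,6,7)}
def pc(i,j,r0,r1,c0,c1):
    a=A[i][r0:r1,c0:c1].astype(np.float32);b=A[j][r0:r1,c0:c1].astype(np.float32)
    (s,q)=cv2.phaseCorrelate(a,b,cv2.createHanningWindow(a.shape[::-1],cv2.CV_32F)); return np.round(s,2),round(q,2)
for ij in((4,5),(5,6),(6,7),(4,7)):
    print(ij,"tower",pc(*ij,196,218,283,300),"bracket",pc(*ij,200,235,296,314))
q=[.6868,-.118,-.067]
im=cv2.imread("pics/top7.png"); x0,y0,z=230,150,8
g=cv2.resize(im[y0:y0+60,x0:x0+70],None,fx=z,fy=z,interpolation=2); h=g.copy()
for b in(T(q,[(-.17,0,.03),(0,0,.03),(0,.13,.03),(-.17,.13,.03)]),):
    cv2.polylines(h,[((proj("top",b)-[x0,y0]+.5)*z).astype(int).reshape(-1,1,2)],True,(0,255,255),1)
cv2.imwrite("pics/c7t.png",h)
```

```text
(4, 5) tower (array([-0.14,  0.28]), 0.97) bracket (array([0.06, 0.02]), 1.0)
(5, 6) tower (array([-0.16, -0.11]), 0.96) bracket (array([ 0.  , -0.07]), 1.01)
(6, 7) tower (array([ 0.13, -0.07]), 0.95) bracket (array([-0.  ,  0.03]), 1.01)
(4, 7) tower (array([-0.17,  0.15]), 0.96) bracket (array([ 0.04, -0.  ]), 1.0)
```

View pics/c7t.png

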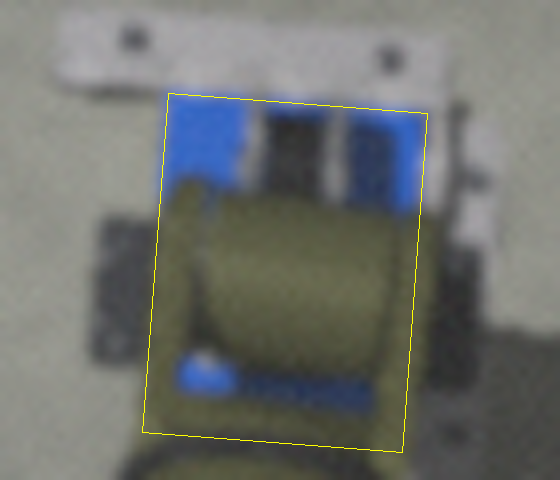

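The box outline matches the seated pose against both stops and it didn't move during the press. Fingertip height is 61.4 mm with 5.6 N on the lever. Handing in.

```bash
python3 -c "
from station import sensors,job
print(job.hand_in()); o=sensors.get_obs(); print(o['time_s'],o['ee_pos'],o['force'])"
```

```text
the job is handed in; nothing more can be done
None
the job is handed in; nothing more can be done
```

I pushed the rightmost blue timer box along the slab into the steel bracket. I then pressed its red lever down to the third click and handed in at about 17.5 s with the closed fingers still holding it.

**Seating:** I pushed the box with two fingers against the right stop, then the far stop, then the right stop again. Contact showed as 18 to 19 N, well under the limits.

**Last checks on the box:**
- The top picture with the lever pressed shows the box on the predicted seated outline, meeting both stops.
- Comparing pictures before and after the press showed no shift beyond measurement noise.
- The fingers were pushing the box slightly towards the far stop.

**Last checks on the lever:** The fingertips were 61.4 mm above the slab, against 62 mm at the third click, which puts the dial at about 0.9 rad. The lever's position in the side picture agrees. The force holding the lever down was about 5.6 N.

**Checks that disagreed:**
- The network's last fix on the box corner in the top picture was about 4 pixels (roughly 18 mm) off. I set it aside because the visible box edges and the contact forces both contradicted it, and the arm hid part of the box.
- The side-camera box fits were unreliable once the box sat behind the stop, so I didn't use them.
- A first picture comparison showed about half a pixel of movement, but over a patch that included the moving lever. A tighter patch on the tower showed less than 0.2 pixel.

The arm did not go near the cup, canister or paddle, and it passed well above the bowl. I did not measure their positions again before handing in.

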